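Fit the long tool rest into the lathe's rest holder

TASK

Set up the lathe for the next spindle: lift the long blue tool rest out of the wooden rack and slide its post down into the red rest holder, past the side spring plunger, until it is fully home and has pressed down the pad on the height stop inside. Leave the rest standing upright in the holder by itself, its bar parallel to the lathe bed. Be gentle: never press the rest against the holder with more than 35 N, and leave the other things on the bench where they are.

Things in the scene. Friction and masses are not known exactly. Their poses are not given: they have to be found in the camera images.
- rest: The long tool rest, a T of 0.24 to 0.36 kg: steel post 86 mm long under a blue bar, standing upright in one hole of the rack. Origin at the centre of the post's lower end, z up. The post from below: nose tapering from 11 to 22 mm diameter over 13 mm, 22 mm land up to 19 mm, neck of 17 mm diameter from 22 to 47 mm, 22 mm again from 50 to 86 mm.
- rest_bar (a point): Centre of the long rest's blue bar, 99 mm above the post's lower end; axes as rest. The bar is 14 mm thick (x), 140 mm long (y), 26 mm high, with a thin steel rod along its top edge; grip it across its thickness. At the start it lies across the rack, within about 0.3 rad.
- rack: Fixed wooden rack block, 75 mm (x) by 180 mm (y) by 68 mm high, origin at the centre of its underside. Two upright holes of 25 mm diameter, 58 mm deep, at its y = +45 mm and -45 mm: the long blue rest stands in one, the short yellow one in the other, post ends 10 mm above the table.
- banjo: The red rest holder, fixed: upright round tower 50 mm in diameter, 120 mm high, with a round bore of 24 mm diameter open at the top, in which the rest can be turned; origin on the table under its axis. Its x axis points along the flat arm (50 mm wide, top 84 mm high) to the lathe bed, swivelled up to 0.35 rad from square to the bed. The brass plunger sticks out opposite the arm (-x).
- bore_mouth (a point): Centre of the bore at the tower's top face, 120 mm above the table; axes as banjo. Inside is a height stop with a brass pad. The post's end meets the pad 52 to 68 mm below the mouth: it differs each time, is not reported and must be felt. The pad is soft (0.3 N plus 0.6 N/mm) over 3 mm, then hard. Home: pad pressed down 2 mm or more, best to the hard stop.
- plunger (a joint): Side spring plunger, 28 mm below the mouth, rounded 10 mm tip 6 mm into the bore. Value: m pushed back; 0 free, 0.002 to 0.004 on the 22 mm land, about 0.0005 to 0.002 gripping the neck. Spring 6 N plus 1 N/mm. Sliding past it takes about 6 to 20 N of push; it then snaps into the neck and holds the rest against its own weight.
- bed: The green lathe bed, fixed: two rails, 165 mm wide overall, 62 mm high, running across the table beyond the holder. Origin on the table under its middle; its y axis runs along the bed (the direction the bar must have).
- short_rest: Bystander in the rack's other hole: a short tool rest with a like post and a yellow bar 75 mm long, 16 mm thick, up to 116 mm above its post's end. Origin at the post's lower end. Leave it there.
- finial_a: Bystander: turned pale wooden finial standing on the bench, 46 mm in diameter, 120 mm tall, origin under its foot.
- finial_b: Bystander: the same kind of wooden finial, standing.
- offcut_a: Bystander: pale wood offcut, 100 by 50 by 40 mm high, origin under its centre.
- offcut_b: Bystander: brown wood offcut, 70 by 60 by 35 mm high, origin under its centre.
- gouge: Bystander: turning tool with dark wooden handle, 260 mm long, lying on the bench.
- wax: Bystander: amber glass wax jar, 66 mm in diameter, 50 mm tall, origin under its centre.
Mind the look-alikes: they are no part of the job. What is shaped like the rest but pink or purple is not meant.

How it is judged:
On the way, in this order (a step that is already met when the one before it is completed fails the run):
1. the long rest is lifted clear of the rack, its post's end more than 80 mm above the bench (height (world z) of rest above 0.08 m), for 0.1 s.
2. the post's nose slides down the bore to the plunger and past it (post end 20 to 54 mm below the mouth, within 3 mm of its axis) (horizontal distance between rest and bore_mouth below 0.003 m and z of rest in the frame of bore_mouth between -0.054 and -0.02 m).
At the end, for the whole second after the job is handed in: The long rest stands still and upright (4 degrees) in the bore, post end within 3 mm of its axis and over 52 mm below the mouth, pressing on the pad with over 1.4 N (pad 2 mm down), the plunger in its neck (back by under 2.4 mm), the bar parallel to the bed within 8 degrees (contact force between rest and pad_c0 above 1.4 N and horizontal distance between rest and bore_mouth below 0.003 m and z of rest in the frame of bore_mouth below -0.052 m and value of joint plunger below 0.0024 m and angle between rest's own z axis and vertical below 0.07 rad and angle between the y axis of rest and the y axis of bed, either way round below 0.14 rad and linear speed of rest below 0.02 m/s); the robot touches nothing.
It fails at once if the rest is pressed against the holder (tower, plunger, stop) with more than 35 N (contact force between rest and banjo above 35 N).
It fails at once if the short rest or another bystander is moved by more than 30 mm (distance of any of short_rest, finial_a, finial_b, offcut_a, offcut_b, gouge, wax from where it was at the start of the episode above 0.03 m).
It also fails if it takes over 67 s, if anything falls off the work surface, if the arm or the gripper's body presses on something with over 40 N, if the wrist force passes 120 N, or if a joint passes its speed limit or range.

ROBOT

A 6-joint arm with a two-finger parallel gripper is mounted at the origin on the work surface. World frame = base frame: x ahead of the robot, y to its left, z up, the work surface at z = 0. Lengths are in m, angles in rad, forces in N, time in s.
With the tool pointing down it reaches from about 0.35 to 0.775 m from the base axis. Payload 7.3 kg.
Tool frame: the origin (TCP) lies between the finger pads; the fingertips stand 25 mm ahead of it and the grasp point (between the pads) lies 6 mm ahead of it; y points along the fingers, z is the direction in which the jaws open and shut, and the axes are right-handed (so a half turn about y gives the same grasp; the last joint's range is limited). The gripper opens to 92 mm and grips with 3 to 60 N. Pads are 19 mm wide; open, the fingers measure 130 mm over their backs; the gripper's body (75 mm by 190 mm) begins 47 mm behind the grasp point.
Start: joints at [-1.393, 0.342, 1.524, -0, 1.275, -0.146], TCP at [0.167, -0.498, 0.252] pointing down, gripper open.
Joint ranges: [-2.53, 2.53], [-0.77, 2.02], [0.04, 2.7], [-1, 4.14], [0.28, 2.66], [-3.11, 3.11]. Speed limits (rad/s): [2.57, 2.57, 3.14, 3.14, 3.14, 3.14].

INTERFACE

Orientations are given as [roll, pitch, yaw] about the fixed x, y, z axes, in that order (R = Rz(yaw) Ry(pitch) Rx(roll)).
In Python, from cell import sensors, read_camera, hand_in gives the robot as it stands. The module is installed in compiled form; this text tells all that it offers.
- The arm moves only by the tool send_rows, never from a script. Its argument "motion" is a list that holds one entry, the list of rows, each a list of 4 numbers: the shift along the tool's x, y, z in m, then the turn about the tool's y in degrees. In form: [[[tx, ty, tz, twist], ...]]. A call has 1 to 8 rows; each row is the pose to reach, as a shift and turn from the pose measured when the call began, along the tool's axes at that moment; what a row does not reach only later rows make up. A row lasts 1/10 s, in which the tool goes at most 50 mm and 8.59 degrees, less where a joint would pass 70% of its speed; a pose out of reach is approached as far as the arm can. A call with a gripper value outside its range is refused whole. "gripper" is the opening, from 0 (shut) to 1 (fully open), set as the call begins (left out, the last holds). The fingers move at their own pace and stop on an object; "grip_force" is the grip in N (left out, the last holds). Time passes only in rows, so rows that repeat a pose let the fingers close. It gives the time, the measured TCP pose, the force and the opening at its end, in the units of the state.
- sensors.observe(): the state, without advancing time (a new reading comes with each control period).
- read_camera(name): name is "scene" or "top"; returns a dict with "frame" (400x640x3 uint8, red, green, blue), "fx", "fy", "cx", "cy" (pixels), "extrinsics" (4x4, takes a point from world to camera coordinates). Camera axes: x right, y up, looking along -z (the intrinsics and any distortion apply to the point x, -y, -z); pixel columns grow to the right and rows downward; lengths in m; the calibration is good to about 2 mm. A picture is of the moment at which its call begins. There is no depth.
- hand_in(): hands the job in, once; it reports no verdict.
The state is a dict: "time": time; "qpos": joint angles; "qvel": joint speeds; "joint_efforts": joint torques, N m; "tool_pos": TCP position; "tool_rot": TCP orientation; "contact_force": force on the tool from outside, world axes, zero at the start; "torque": the same for the moment, N m; "opening": finger opening in m.
Only numpy, scipy, OpenCV 4.12 (cv2) and the standard library are available. Lean on these libraries where they do the work, as an engineer would, in place of code of your own. Each camera call takes 0.05 s, during which the arm holds its last target.

## Working session

There is one attempt and no reset: what is moved stays moved. The work goes in short steps, Python scripts to look and compute and a tool call to move; the robot and the scene stay as the last step left them, time stands still between calls to the robot, and variables do not carry over. Pictures are saved under pics/ and viewed, and the job is handed in when it is done.

Besides the shell and the picture viewer there is one more tool, called after ">>>" in YAML: its name, and indented under it one key for each argument. send_rows: Moves the arm, as the interface text tells. Its arguments: {"type":"object","properties":{"motion":{"type":"array"},"gripper":{"type":"number"},"grip_force":{"type":"number"}},"required":["motion"]}

```bash
ls; mkdir -p pics
python3 - <<'E'
from cell import sensors, read_camera
import cv2,numpy as np,pickle
s=sensors.observe();print(s)
for n in("scene","top"):
    c=read_camera(n);pickle.dump(c,open(f'pics/{n}0.pkl','wb'))
    cv2.imwrite(f'pics/{n}0.png',c['frame'][:,:,::-1]);print(n,{k:v for k,v in c.items() if k!='frame'})
E
```

```text
pics
{'time': 0.0, 'qpos': array([-1.39300282e+00,  3.42748524e-01,  1.52505902e+00, -4.34848200e-05,
        1.27540170e+00, -1.45980184e-01]), 'qvel': array([-1.80431696e-05,  5.87103644e-04,  5.32771966e-04,  1.32748810e-03,
        2.03777813e-03, -3.49854006e-04]), 'joint_efforts': array([-1.39203876e-03, -4.31246138e+01, -2.44225931e+01,  7.15543795e-02,
        5.57404803e-02, -1.14083439e-04]), 'tool_pos': array([ 0.16697646, -0.49732746,  0.25101689]), 'tool_rot': array([-1.57240177e+00,  1.94013889e-04, -2.81780643e+00]), 'contact_force': array([-0.74524323, -0.59124602,  1.09047716]), 'torque': array([-0.04471556, -0.0139644 ,  0.01052894]), 'opening': 0.09165356876725665}
scene {'fx': 488.57828914151963, 'fy': 488.57828914151963, 'cx': 312.7815346863016, 'cy': 209.61914007161795, 'extrinsics': array([[-0.88220779,  0.47068561,  0.01282477,  0.48225337],
       [-0.24947774, -0.49034981,  0.83505564,  0.04555482],
       [ 0.3993373 ,  0.73349309,  0.550016  , -1.72135471],
       [ 0.        ,  0.        ,  0.        ,  1.        ]])}
top {'fx': 425.59004566159666, 'fy': 425.59004566159666, 'cx': 319.06041487447703, 'cy': 194.5082537754031, 'extrinsics': array([[-0.02182134, -0.99968613,  0.01230751, -0.00226618],
       [ 0.98983905, -0.019873  ,  0.14079673, -0.55219883],
       [-0.14050795,  0.01525483,  0.98996202, -1.17061408],
       [ 0.        ,  0.        ,  0.        ,  1.        ]])}
```

View pics/scene0.png

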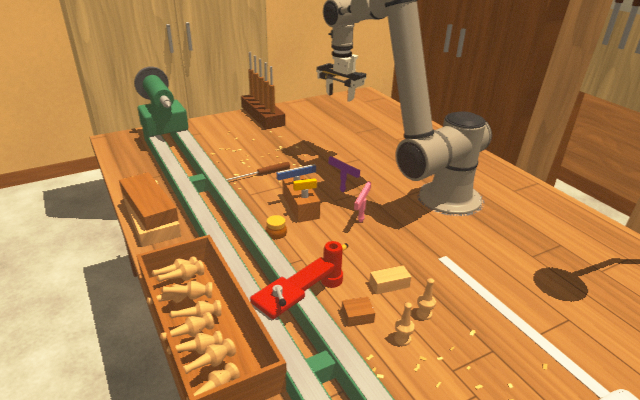

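View pics/top0.png

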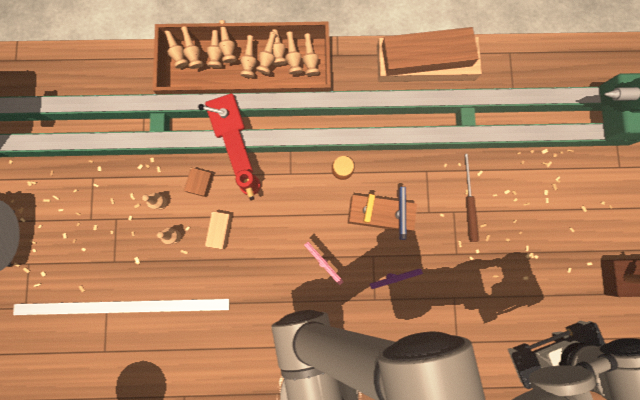

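Candidates in the top view: blue bar (402,210), yellow short bar (370,207), purple (397,279) and pink (323,262). By its description, the blue one in the rack is the rest. I'll check it in a close crop.

Run:
```python
import cv2,numpy as np
t=cv2.imread('pics/top0.png');s=cv2.imread('pics/scene0.png')
a=cv2.resize(t[160:260,330:430],None,fx=4,fy=4,interpolation=cv2.INTER_CUBIC)
b=cv2.resize(t[80:210,190:290],None,fx=4,fy=4,interpolation=cv2.INTER_CUBIC)[:520]
o=np.zeros((520,800,3),np.uint8);o[:400,:400]=a;o[:,400:]=b
cv2.imwrite('pics/cr1.png',o)
a=cv2.resize(s[150:230,260:360],None,fx=4,fy=4,interpolation=cv2.INTER_CUBIC)
b=cv2.resize(s[225:325,260:360],None,fx=4,fy=4,interpolation=cv2.INTER_CUBIC)
o=np.zeros((400,800,3),np.uint8);o[:320,:400]=a;o[:,400:]=b
cv2.imwrite('pics/cr2.png',o)
```

```text
(no output)
```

View pics/cr1.png

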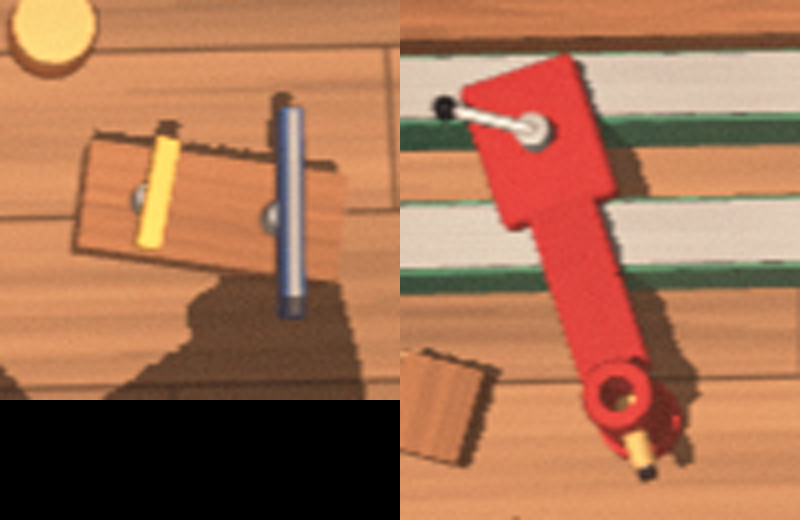

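View pics/cr2.png

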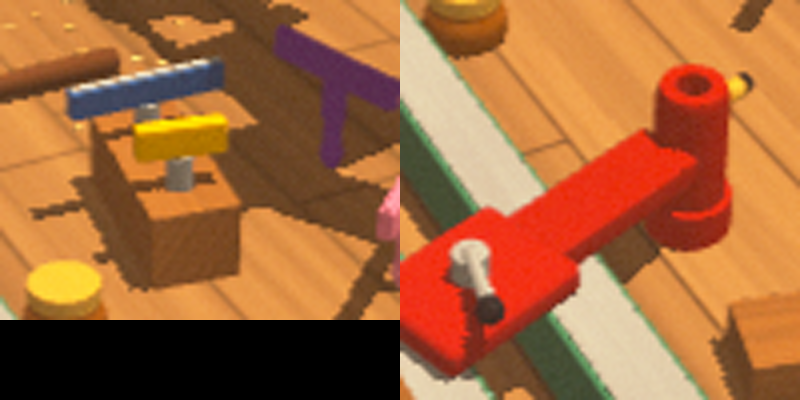

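```bash
cat > h.py <<'E'
import numpy as np,cv2,pickle
def load(n,i=0): return pickle.load(open(f'pics/{n}{i}.pkl','rb'))
def proj(c,P):
    P=np.atleast_2d(P);E=c['extrinsics'];q=P@E[:3,:3].T+E[:3,3]
    return np.c_[c['cx']+c['fx']*q[:,0]/-q[:,2], c['cy']-c['fy']*q[:,1]/-q[:,2]]
def ray(c,uv,z):
    E=c['extrinsics'];R=E[:3,:3];o=-R.T@E[:3,3]
    d=R.T@np.array([(uv[0]-c['cx'])/c['fx'],-(uv[1]-c['cy'])/c['fy'],-1])
    return o+d*(z-o[2])/d[2]
def box(x,y,yaw,z0,z1,lx,ly):
    c,s=np.cos(yaw),np.sin(yaw);o=[]
    for z in(z0,z1):
        for a,b in((-1,-1),(1,-1),(1,1),(-1,1)):
            p=a*lx/2;q=b*ly/2;o.append([x+c*p-s*q,y+s*p+c*q,z])
    return np.array(o)
S=8
def hull_mask(pts,shape=(400,640)):
    pass
def soft(c,P,roi):
    x0,y0,x1,y1=roi;m=np.zeros(((y1-y0)*S,(x1-x0)*S),np.uint8)
    h=cv2.convexHull(((proj(c,P)-[x0-.5,y0-.5])*S-0.5).astype(np.float32))
    cv2.fillPoly(m,[np.round(h*16).astype(np.int32)],255,shift=4)
    return cv2.resize(m,(x1-x0,y1-y0),interpolation=cv2.INTER_AREA)/255.
def circ(x,y,z,r,n=48):
    t=np.arange(n)*2*np.pi/n;return np.c_[x+r*np.cos(t),y+r*np.sin(t),z+0*t]
E
python3 - <<'E'
from h import *
from scipy.optimize import minimize
T,C=load('top'),load('scene')
for n,c in(('T',T),('C',C)):
    E=c['extrinsics'];print(n,-E[:3,:3].T@E[:3,3])
hs={k:cv2.cvtColor(c['frame'],cv2.COLOR_RGB2HSV) for k,c in(('T',T),('S',C))}
roiT=(380,170,425,250);roiS=(265,155,330,190)
def bm(h,roi):
    x0,y0,x1,y1=roi;h=h[y0:y1,x0:x1];return ((h[:,:,0]>95)&(h[:,:,0]<130)&(h[:,:,1]>70)).astype(np.uint8)
mT=cv2.morphologyEx(bm(hs['T'],roiT),cv2.MORPH_CLOSE,np.ones((7,7)));mS=bm(hs['S'],roiS)
for m,r in((mT,roiT),(mS,roiS)):
    print(m.sum(),cv2.minAreaRect(np.argwhere(m)[:,::-1].astype(np.float32)+np.array(r[:2],np.float32)))
cv2.imwrite('pics/m.png',np.vstack([cv2.resize(mT*255,None,fx=5,fy=5,interpolation=0)]))
cv2.imwrite('pics/mS.png',np.vstack([cv2.resize(mS*255,None,fx=8,fy=8,interpolation=0)]))
g=ray(T,(402,211),.12);print('guess',g)
def f(p,wT=1,wS=1):
    P=box(p[0],p[1],p[2],.096,.125,.014,.14)
    return wT*((soft(T,P,roiT)-mT)**2).sum()+wS*((soft(C,P,roiS)-mS)**2).sum()
for w in((1,1),(1,0),(0,1)):
    r=minimize(f,[g[0],g[1],.02],args=w,method='Nelder-Mead',options=dict(initial_simplex=[[g[0],g[1],0],[g[0]+.008,g[1],0],[g[0],g[1]+.008,0],[g[0],g[1],.1]],xatol=1e-5));print(w,r.x,r.fun)
E
```

```text
T [0.38205793 0.0046182  1.23663917]
C [1.12421374 1.05794986 0.90254703]
46 ((400.5, 210.0), (46.0, 1.0), 90.0)
206 ((295.8682556152344, 172.3853759765625), (6.285872459411621, 36.87712478637695), 77.90524291992188)
guess [ 0.49214403 -0.23074289  0.12      ]
(1, 1) [ 0.49663717 -0.22994522  0.05688443] 635.1448981161092
(1, 0) [ 0.44594295 -0.33531556  1.41785297] 46.0
(0, 1) [ 0.49922953 -0.21619424 -0.44601349] 266.05533256439827
```

View pics/mS.png

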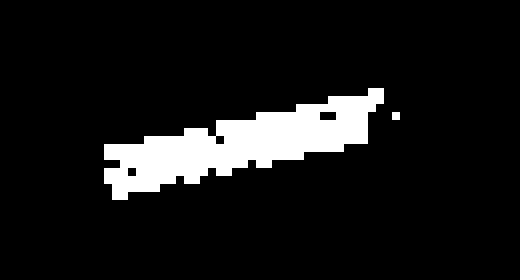

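```bash
cat > fit.py <<'E'
from h import *
from scipy.optimize import minimize
def mask(c,roi):
    x0,y0,x1,y1=roi;f=c['frame'][y0:y1,x0:x1].astype(float)
    m=((f[:,:,2]>0.8*f[:,:,0])).astype(np.uint8)
    n,l,st,_=cv2.connectedComponentsWithStats(m);k=1+np.argmax(st[1:,4]);return (l==k).astype(float)
E
python3 - <<'E'
from fit import *
T,C=load('top'),load('scene')
roiT=(388,170,425,250);roiS=(265,155,330,190)
mT,mS=mask(T,roiT),mask(C,roiS)
cv2.imwrite('pics/m2.png',cv2.resize(mT*255,None,fx=6,fy=6,interpolation=0));cv2.imwrite('pics/mS2.png',cv2.resize(mS*255,None,fx=8,fy=8,interpolation=0))
g=ray(T,(402,211),.12)
def f(p,wT=1,wS=1):
    P=box(p[0],p[1],p[2],.096,.124,.014,.14)
    return wT*((soft(T,P,roiT)-mT)**2).sum()+wS*((soft(C,P,roiS)-mS)**2).sum()
print(mT.sum(),mS.sum())
for w in((1,1),(1,0),(0,1)):
    r=minimize(f,[g[0],g[1],.02],args=w,method='Nelder-Mead',options=dict(initial_simplex=[[g[0],g[1],0],[g[0]+.008,g[1],0],[g[0],g[1]+.008,0],[g[0],g[1],.1]],xatol=1e-5));print(w,r.x,r.fun)
# rail lines at top view: red mask etc
E
```

```text
311.0 285.0
(1, 1) [ 0.48691391 -0.23698002  0.03809672] 811.9951864667437
(1, 0) [ 0.48215419 -0.23531358  0.22755648] 435.0540407535563
(0, 1) [ 0.49016504 -0.22706264 -1.55337594] 78.26949634755863[ WARN:0@0.869] global loadsave.cpp:1063 imwrite_ Unsupported depth image for selected encoder is fallbacked to CV_8U.
```

View pics/m2.png

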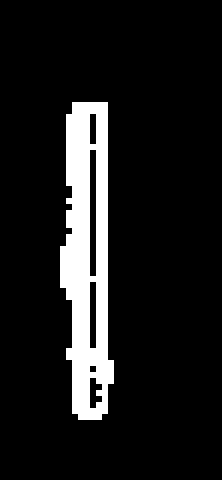

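View pics/mS2.png

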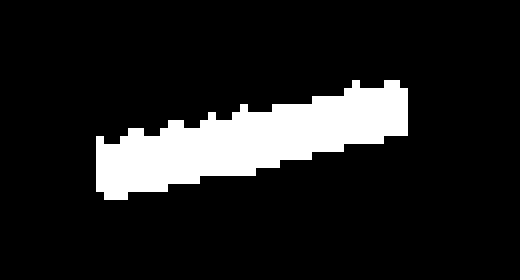

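Run:
```python
from fit import *
T,C=load('top'),load('scene')
roiT=(388,170,425,250);roiS=(265,155,330,190)
mT,mS=mask(T,roiT),mask(C,roiS)
mT=cv2.morphologyEx(mT,cv2.MORPH_CLOSE,np.ones((1,5)))
g=ray(T,(402,211),.12)
y0=np.pi/2
def f(p,wT=1,wS=1):
    P=box(p[0],p[1],p[2],.096,.124,.014,.14)
    return wT*((soft(T,P,roiT)-mT)**2).sum()+wS*((soft(C,P,roiS)-mS)**2).sum()
for w in((1,1),(1,0),(0,1)):
    r=minimize(f,[g[0],g[1],.02],args=w,method='Nelder-Mead',options=dict(initial_simplex=[[g[0],g[1],y0],[g[0]+.008,g[1],y0],[g[0],g[1]+.008,y0],[g[0],g[1],y0+.1]],xatol=1e-5));print(w,r.x,r.fun)
# tower mouth: red mask & overlay
def f2(p,c,m,roi): return 0
# bed rails: edges of green/gray in top view
fr=T['frame'].astype(float)
lines={}
for c0 in range(300,580,20):
    col=T['frame'][85:160,c0].astype(int)
    gr=(col[:,1]>col[:,0]+10)&(col[:,1]>col[:,2]+5)
    print(c0,(np.where(gr)[0]+85).tolist())
```

```text
(1, 1) [ 0.48815802 -0.23228117  1.52872143] 126.41474817377932
(1, 0) [ 0.4873827  -0.23235134  1.52317817] 36.6077662437524
(0, 1) [ 0.49003794 -0.22712712  1.57453806] 77.8643444828912
300 [92, 108, 109, 110, 111, 112, 113, 114, 145, 146]
320 [108, 109, 110, 111, 112, 113, 114, 128, 145, 146, 147, 149]
340 [91, 107, 108, 109, 110, 111, 112, 128, 145, 146, 149]
360 [91, 107, 108, 109, 110, 111, 112, 113, 144, 145, 146, 147, 148]
380 [107, 108, 109, 110, 111, 127, 144, 145]
400 [90, 106, 107, 112, 127, 143, 144, 145]
420 [90, 106, 107, 112, 143, 144, 146]
440 [106, 107, 108, 109, 111, 126, 143, 144, 147]
460 [89, 105, 106, 107, 108, 109, 110, 111, 112, 114, 125, 126, 142, 143, 144, 145, 147]
480 [89, 105, 106, 107, 108, 109, 110, 111, 125, 142, 143, 144, 145]
500 [105, 106, 107, 109, 110, 125, 141, 142, 143, 146]
520 [88, 104, 105, 106, 108, 109, 110, 141, 142, 143]
540 [88, 104, 105, 106, 107, 108, 109, 110, 124, 141, 142, 143, 144, 145]
560 [103, 104, 105, 106, 107, 108, 109, 110, 124, 140, 141, 142, 143, 144, 145]
```

Run:
```python
from fit import *
T,C=load('top'),load('scene')
# bed edges
for lo,hi in((96,112),(135,150)):
    L=[]
    for c0 in list(range(20,140,4))+list(range(300,580,4)):
        col=T['frame'][lo:hi,c0].astype(float).mean(1)
        k=np.argmin(np.diff(col));d=-np.diff(col)
        w=d[max(k-1,0):k+2].clip(0);L.append((c0,lo+.5+(np.arange(max(k-1,0),max(k-1,0)+len(w))*w).sum()/w.sum()))
    L=np.array(L);p=np.polyfit(L[:,0],L[:,1],1)
    for _ in range(3):
        r=L[:,1]-np.polyval(p,L[:,0]);k=abs(r)<1;p=np.polyfit(L[k,0],L[k,1],1)
    a=ray(T,(50,np.polyval(p,50)),.062);b=ray(T,(560,np.polyval(p,560)),.062);d=a-b
    print(p,k.mean(),a,b,'yaw of y axis-90deg',np.degrees(np.arctan2(-d[0],d[1])))
# mouth ellipse fits by intensity contrast: overlay guess
def ov(c,n,roi,s,curves):
    x0,y0,x1,y1=roi;im=cv2.resize(c['frame'][y0:y1,x0:x1,::-1],None,fx=s,fy=s,interpolation=cv2.INTER_CUBIC)
    for P,closed,col in curves:
        q=(proj(c,P)-[x0-.5,y0-.5])*s-.5
        cv2.polylines(im,[np.round(q).astype(np.int32)],closed,col,1,cv2.LINE_AA)
    return im
g=ray(T,(190+617/4-.4,80+395/4-.4),.12);print('mouth guess top',g)
g2=ray(C,(260+692/4-.4,225+85/4-.4),.12);print('mouth guess scene',g2)
cur=lambda g:[(circ(g[0],g[1],.12,.025),True,(255,255,0)),(circ(g[0],g[1],.12,.012),True,(0,255,0))]
def bx(*a):
    P=box(*a);return [(P[:4],True,(0,255,0)),(P[4:],True,(0,255,255))]
b=(.4874,-.2323,1.523,.096,.122,.014,.14)
o=np.zeros((560,800,3),np.uint8)
def put(im,x,y): o[y:y+im.shape[0],x:x+im.shape[1]]=im
put(ov(T,'',(225,155,265,200),7,cur(g)),0,0)
put(ov(C,'',(310,230,360,270),7,cur(g)),300,0)
put(ov(T,'',(385,175,425,245),3,bx(*b)),660,0)
put(ov(C,'',(262,150,332,205),5,bx(*b)),300,285)
cv2.imwrite('pics/ov.png',o)
```

```text
[-1.68749441e-02  1.12186380e+02] 0.65 [0.80304888 0.74660746 0.062     ] [ 0.80326267 -0.71732048  0.062     ] yaw of y axis-90deg 0.0083673499473742
[-1.79033722e-02  1.49778423e+02] 0.95 [0.69335688 0.7393251  0.062     ] [ 0.69310865 -0.70605364  0.062     ] yaw of y axis-90deg -0.00983993903382229
mouth guess top [ 0.58273058 -0.07963609  0.12      ]
mouth guess scene [0.35658523 0.31023033 0.12      ]
```

View pics/ov.png

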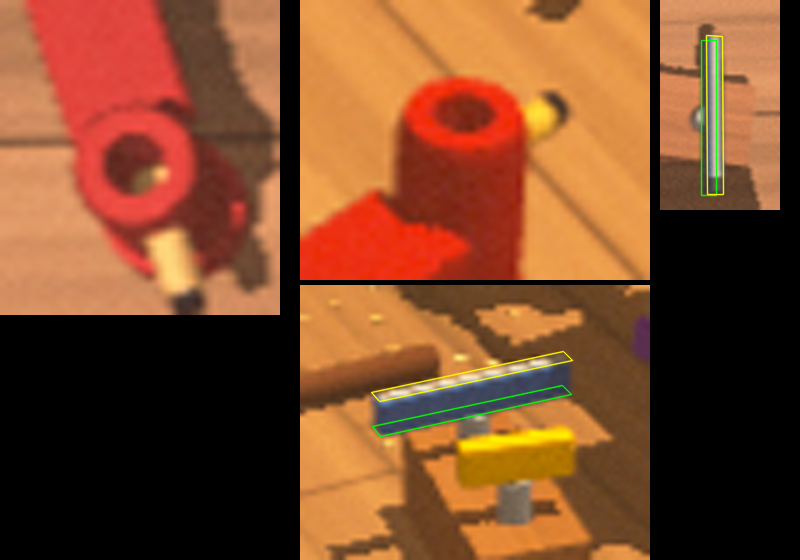

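```bash
cat >> fit.py <<'E'
def ov(c,roi,s,curves):
    x0,y0,x1,y1=roi;im=cv2.resize(c['frame'][y0:y1,x0:x1,::-1],None,fx=s,fy=s,interpolation=cv2.INTER_CUBIC)
    for P,closed,col in curves:
        q=(proj(c,P)-[x0-.5,y0-.5])*s-.5
        cv2.polylines(im,[np.round(q).astype(np.int32)],closed,col,1,cv2.LINE_AA)
    return im
def bx(*a):
    P=box(*a);return [(P[:4],True,(0,255,0)),(P[4:],True,(0,255,255))]
E
python3 - <<'E'
from fit import *
T,C=load('top'),load('scene')
# bore dark-region: annulus mask fit in top & scene (bright red ring)
def fitm(c,roi,thr):
    x0,y0,x1,y1=roi;f=c['frame'][y0:y1,x0:x1].astype(float)
    return f
g=ray(T,(243.9,178.4),.12);g2=ray(C,(332.6,245.9),.12);print(g,g2)
# photometric fit: maximise mean(R in annulus 13.5..23.5) - mean(ring outside r 26-29) - mean(bore r<11)
def score(c,p):
    f=c['frame'].astype(np.float32);I=f[:,:,0]
    def samp(rs):
        v=[]
        for r in rs:
            q=proj(c,circ(p[0],p[1],.12,r,72)).astype(np.float32)
            v.append(cv2.remap(I,q[:,:1],q[:,1:],cv2.INTER_CUBIC).mean())
        return np.mean(v)
    return -(samp([.0135,.016])-samp([.0085,.0105]))
for n,c,s in(('T',T,g),('C',C,g2)):
    r=minimize(lambda p:score(c,p),s[:2],method='Nelder-Mead',options=dict(initial_simplex=[s[:2],s[:2]+[.004,0],s[:2]+[0,.004]],xatol=1e-5));print(n,r.x,r.fun)
    if n=='T':gt=r.x
    else: gs=r.x
def cur(g):return[(circ(g[0],g[1],.12,.025),True,(255,255,0)),(circ(g[0],g[1],.12,.012),True,(0,255,0))]
o=np.zeros((560,800,3),np.uint8)
def put(im,x,y): o[y:y+im.shape[0],x:x+im.shape[1]]=im
put(ov(T,(225,155,265,195),7,cur(gt)),0,0)
put(ov(C,(310,230,360,270),7,cur(gt)),300,0)
put(ov(T,(225,155,265,195),7,cur(gs)),0,280)
put(ov(C,(310,230,360,270),7,cur(gs)),300,280)
cv2.imwrite('pics/ov2.png',o)
E
```

```text
[0.58780684 0.18628068 0.12      ] [0.59109204 0.1903246  0.12      ]
T [0.58929616 0.18738235] -96.87521362304688
C [0.58976157 0.19005934] -86.7423095703125
```

View pics/ov2.png

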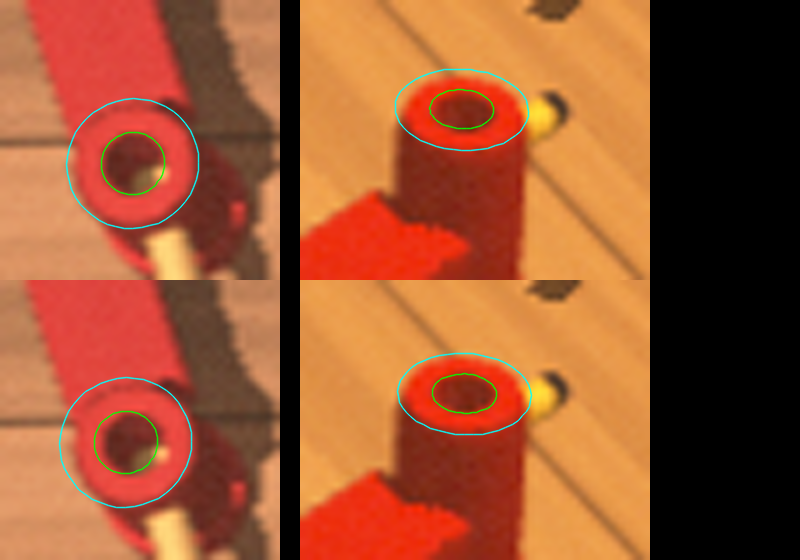

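Run:
```python
from fit import *
T,C=load('top'),load('scene')
def score(c,p,ch,ro):
    I=c['frame'].astype(np.float32)@np.array(ch,np.float32)
    def samp(r):
        q=proj(c,circ(p[0],p[1],p[2],r,90)).astype(np.float32)
        return cv2.remap(I,q[:,:1],q[:,1:],cv2.INTER_LINEAR).ravel()
    return -(np.minimum(samp(ro-.0015)-samp(ro+.0015),60).mean())
out={}
for n,c,s in(('T',T,np.array([.5885,.1870])),('C',C,np.array([.59,.19]))):
    for nm,ch,rr in (('R-B',(1,-.0,-1),(.021,.0215,.022,.0225,.023,.0235,.024,.025)),('R',(1,0,0),(.022,.0225,.023,.024))):
      best=None
      for ro in rr:
        r=minimize(lambda p:score(c,[p[0],p[1],.12],ch,ro),s,method='Nelder-Mead',options=dict(initial_simplex=[s,s+[.004,0],s+[0,.004]],xatol=1e-5))
        if best is None or r.fun<best[1]: best=(ro,r.fun,r.x)
      print(n,nm,best); out[n,nm]=best
    # bore edge
    r=minimize(lambda p:-score(c,[p[0],p[1],.12],(1,0,0),.012),s,method='Nelder-Mead',options=dict(initial_simplex=[s,s+[.004,0],s+[0,.004]],xatol=1e-5));print('bore',r.x,r.fun)
o=np.zeros((560,800,3),np.uint8)
def cur(g,r):return[(circ(g[0],g[1],.12,r),True,(255,255,0)),(circ(g[0],g[1],.12,.012),True,(0,255,0))]
def put(im,x,y): o[y:y+im.shape[0],x:x+im.shape[1]]=im
for i,k in enumerate((('T','R-B'),('C','R-B'))):
    b=out[k]
    put(ov(T,(225,155,265,195),7,cur(b[2],b[0])),0,280*i)
    put(ov(C,(310,230,360,270),7,cur(b[2],b[0])),300,280*i)
cv2.imwrite('pics/ov3.png',o)
```

```text
T R-B (0.022, np.float64(-37.80732345581055), array([0.58814443, 0.18614472]))
T R (0.022, np.float64(-41.81011199951172), array([0.58819984, 0.1855683 ]))
bore [0.58909959 0.18713375] -68.16234588623047
C R-B (0.022, np.float64(-37.731327056884766), array([0.58985875, 0.18987809]))
C R (0.022, np.float64(-20.185623168945312), array([0.58986789, 0.18988916]))
bore [0.58984815 0.18986695] -56.5039176940918
```

View pics/ov3.png

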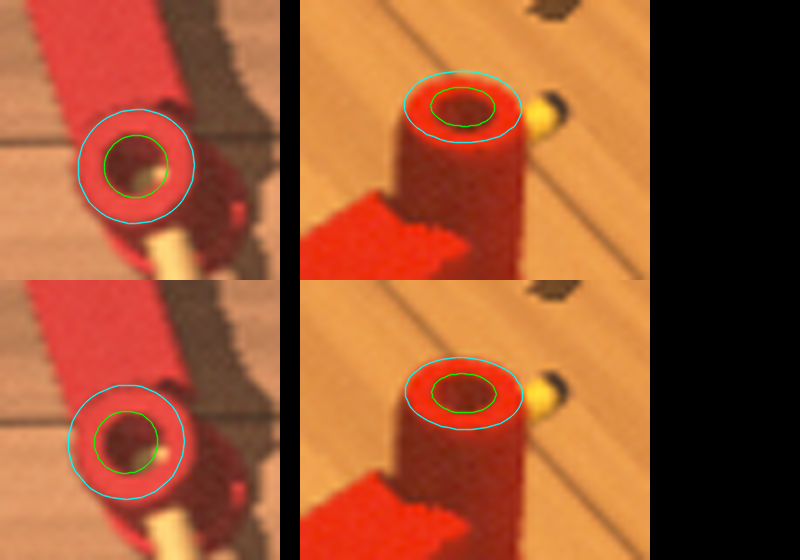

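Bed y is parallel to world y, so the bar lies nearly along world x and must be turned about 90°. The two cameras disagree by about 4–5 mm in y for both the bar and the bore, so I'll calibrate that once the bar is gripped. Next is the approach.

```bash
cat > mv.py <<'E'
from cell import sensors
import numpy as np,sys
from scipy.spatial.transform import Rotation as R
def st():
    s=sensors.observe();M=R.from_euler('xyz',s['tool_rot']).as_matrix()
    return s,M
def go(p,jaw=None):
    s,M=st();d=M.T@(np.array(p)-s['tool_pos']);ja=np.degrees(np.arctan2(M[1,2],M[0,2]))
    tw=0 if jaw is None else -(((jaw-ja)+180)%360-180)
    print('t',s['time'],'pos',s['tool_pos'].round(4),'jaw',ja.round(2),'F',s['contact_force'].round(1),'open',round(s['opening'],4),'q',s['qpos'].round(2))
    print('shift mm',(d*1000).round(1),'twist',round(tw,2),'M',M.round(3).tolist())
if __name__=='__main__':
    a=[float(x) for x in sys.argv[1:]];go(a[:3],a[3] if len(a)>3 else None)
E
python3 mv.py .4885 -.2305 .20 -92.3
```

```text
t 0.1 pos [ 0.167  -0.4974  0.2511] jaw -71.45 F [ 0.1 -0.2 -0.7] open 0.092 q [-1.39  0.34  1.52  0.    1.28 -0.15]
shift mm [-389.7   51.4 -150.7] twist 20.85 M [[-0.948, -0.0, 0.318], [-0.318, 0.001, -0.948], [-0.0, -1.0, -0.001]]
```

>>> send_rows:
  motion:
    - [[-0.39, 0.05, -0.15, 20.85], [-0.39, 0.05, -0.15, 20.85], [-0.39, 0.05, -0.15, 20.85], [-0.39, 0.05, -0.15, 20.85], [-0.39, 0.05, -0.15, 20.85], [-0.39, 0.05, -0.15, 20.85], [-0.39, 0.05, -0.15, 20.85], [-0.39, 0.05, -0.15, 20.85]]
  gripper: 0.5
  grip_force: 45

```text
time: 0.9
tool_pos: [0.468, -0.2478, 0.2044]
tool_rot: [-1.572, -0.001, 3.102]
contact_force: [0.3, -1.3, -0.2]
opening: 0.0462
```

```bash
python3 mv.py .4885 -.2305 .20 -92.3
```

```text
t 0.9 pos [ 0.468  -0.2478  0.2044] jaw -92.3 F [ 0.3 -1.3 -0.2] open 0.0462 q [-0.63  0.39  1.58  0.    1.17  0.98]
shift mm [-19.8   4.4 -18.1] twist 0.0 M [[-0.999, -0.001, -0.04], [0.04, 0.001, -0.999], [0.001, -1.0, -0.001]]
```

>>> send_rows:
  motion:
    - [[-0.0195, 0.004, -0.018, 0], [-0.0195, 0.004, -0.018, 0], [-0.0195, 0.004, -0.018, 0]]

```text
time: 1.2
tool_pos: [0.488, -0.2301, 0.1999]
tool_rot: [-1.573, -0.002, 3.103]
contact_force: [-0.8, -0.1, 0.2]
opening: 0.0459
```

```bash
python3 mv.py .4885 -.2305 .117 -92.3
cat > snap.py <<'E'
from cell import read_camera
import pickle,sys,cv2
i=sys.argv[1]
for n in('scene','top'):
    c=read_camera(n);pickle.dump(c,open(f'pics/{n}{i}.pkl','wb'))
E
python3 snap.py 1
python3 - <<'E'
from fit import *
T,C=load('top',1),load('scene',1)
o=np.zeros((520,800,3),np.uint8)
a=ov(T,(360,160,460,260),4,[]);b=ov(C,(250,110,350,230),4,[]);o[:400,:400]=a;o[:480,400:]=b
cv2.imwrite('pics/s1.png',o)
E
```

```text
t 1.2 pos [ 0.488  -0.2301  0.1999] jaw -92.2 F [-0.8 -0.1  0.2] open 0.0459 q [-0.58  0.42  1.56  0.    1.17  1.03]
shift mm [-0.6 82.9  0.5] twist 0.1 M [[-0.999, -0.002, -0.038], [0.038, 0.002, -0.999], [0.002, -1.0, -0.002]]
```

View pics/s1.png

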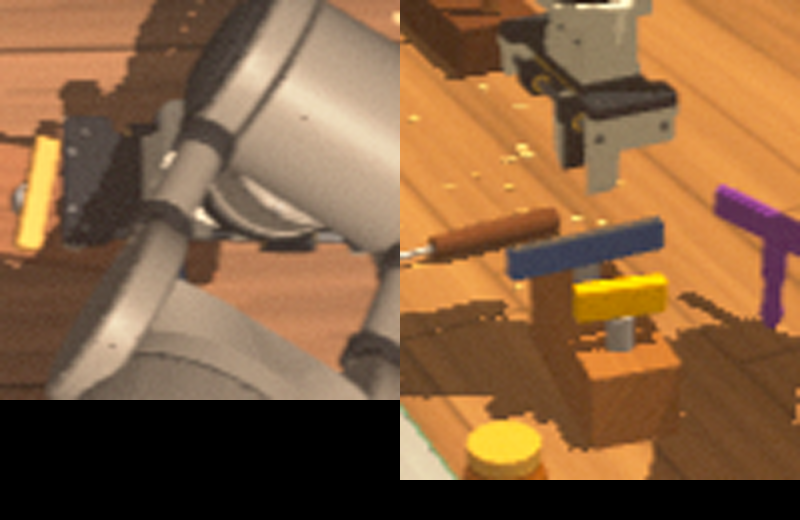

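>>> send_rows:
  motion:
    - [[0, 0.04, 0, 0], [0, 0.07, 0, 0], [0, 0.083, 0, 0], [0, 0.083, 0, 0], [0, 0.083, 0, 0]]

```text
time: 1.8
tool_pos: [0.4871, -0.2322, 0.1181]
tool_rot: [-1.572, -0.001, 3.099]
contact_force: [-0.6, -0.2, 0.1]
opening: 0.0459
```

```bash
python3 mv.py .4885 -.2305 .117 -92.3; 
python3 snap.py 2
python3 - <<'E'
from fit import *
T,C=load('top',2),load('scene',2)
o=np.zeros((520,800,3),np.uint8)
a=ov(T,(360,160,460,260),4,[]);b=ov(C,(250,110,350,230),4,[]);o[:400,:400]=a;o[:480,400:]=b
cv2.imwrite('pics/s2.png',o)
E
```

```text
t 1.8 pos [ 0.4871 -0.2322  0.1181] jaw -92.44 F [-0.6 -0.2  0.1] open 0.0459 q [-0.59  0.51  1.66  0.    0.97  1.03]
shift mm [-1.3  1.1 -1.8] twist -0.14 M [[-0.999, -0.001, -0.043], [0.043, 0.001, -0.999], [0.001, -1.0, -0.001]]
```

View pics/s2.png

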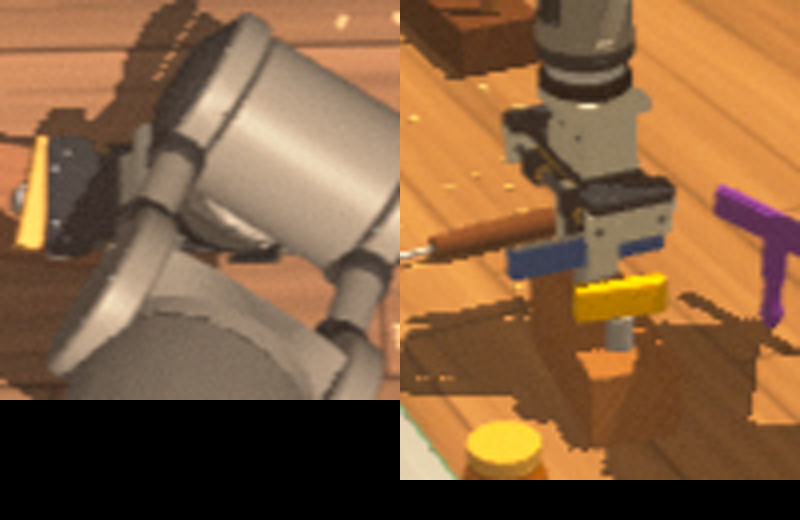

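>>> send_rows:
  motion:
    - [[0, 0.001, -0.001, 0], [0, 0.001, -0.001, 0], [0, 0.001, -0.001, 0], [0, 0.001, -0.001, 0], [0, 0.001, -0.001, 0], [0, 0.001, -0.001, 0], [0, 0.001, -0.001, 0]]
  gripper: 0
  grip_force: 45

```text
time: 2.6
tool_pos: [0.488, -0.2312, 0.118]
tool_rot: [-1.571, 0.001, 3.1]
contact_force: [-0.3, 0.5, 3.3]
opening: 0.0182
```

>>> send_rows:
  motion:
    - [[0, 0, 0, 0], [0, 0, 0, 0], [0, 0, 0, 0]]

```text
time: 2.9
tool_pos: [0.488, -0.2312, 0.118]
tool_rot: [-1.57, 0.001, 3.1]
contact_force: [1.1, -0.2, 2.3]
opening: 0.0183
```

```bash
python3 snap.py 3
python3 - <<'E'
from fit import *
T,C=load('top',3),load('scene',3)
o=np.zeros((560,800,3),np.uint8)
a=ov(T,(360,180,420,240),5,[]);b=ov(C,(265,140,335,190),7,[]);o[:300,:300]=a;o[:350,305:795]=b
cv2.imwrite('pics/s3.png',o)
E
python3 mv.py .4885 -.2305 .117 -92.3
```

```text
t 3.0 pos [ 0.488  -0.2312  0.118 ] jaw -92.4 F [-0.1  0.   2.9] open 0.0184 q [-0.58  0.51  1.66  0.    0.97  1.03]
shift mm [-0.5  1.  -0.7] twist -0.1 M [[-0.999, 0.001, -0.042], [0.042, -0.0, -0.999], [-0.001, -1.0, 0.0]]
```

View pics/s3.png

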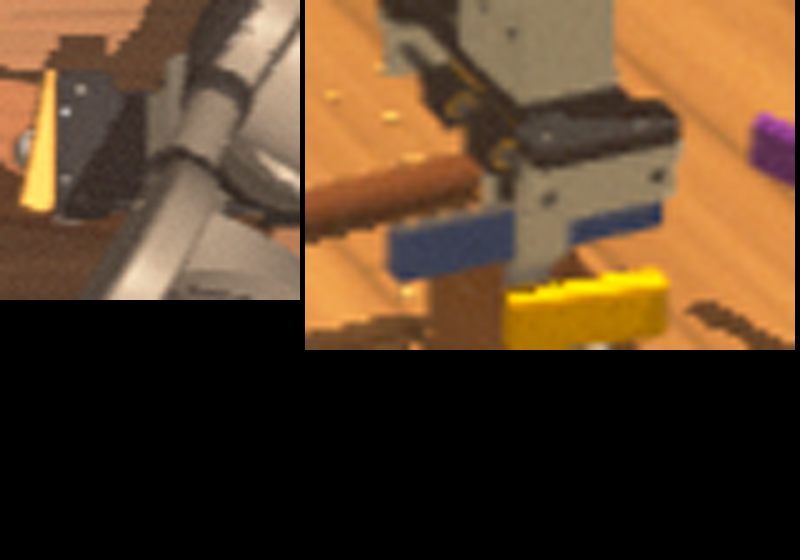

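The jaws stopped at 18.3 mm on a 14 mm bar. The tips, at z≈0.093, probably touch the post's top, which ends at 0.096. I'll regrip 6 mm higher.

>>> send_rows:
  motion:
    - [[0, 0, 0, 0], [0, 0, 0, 0], [0, -0.003, 0, 0], [0, -0.006, 0, 0], [0, -0.006, 0, 0]]
  gripper: 0.35

```text
time: 3.5
tool_pos: [0.4882, -0.2313, 0.1245]
tool_rot: [-1.57, 0.002, 3.1]
contact_force: [-0.6, 0.3, -0.3]
opening: 0.0318
```

>>> send_rows:
  motion:
    - [[0, 0, 0, 0], [0, 0, 0, 0], [0, 0, 0, 0], [0, 0, 0, 0], [0, 0, 0, 0]]
  gripper: 0

```text
time: 4.0
tool_pos: [0.4882, -0.2314, 0.1244]
tool_rot: [-1.57, 0.002, 3.1]
contact_force: [0.0, 0.3, 0.7]
opening: 0.0138
```

```bash
python3 mv.py .4885 -.2305 .117 -92.3; python3 snap.py 4
python3 - <<'E'
from fit import *
T,C=load('top',4),load('scene',4)
cv2.imwrite('pics/s4.png',ov(C,(260,140,340,190),9,[]))
E
```

```text
t 4.0 pos [ 0.4882 -0.2314  0.1244] jaw -92.4 F [0.  0.3 0.7] open 0.0138 q [-0.58  0.5   1.66  0.    0.98  1.03]
shift mm [-0.3  7.4 -0.9] twist -0.1 M [[-0.999, 0.002, -0.042], [0.042, -0.001, -0.999], [-0.002, -1.0, 0.001]]
```

View pics/s4.png

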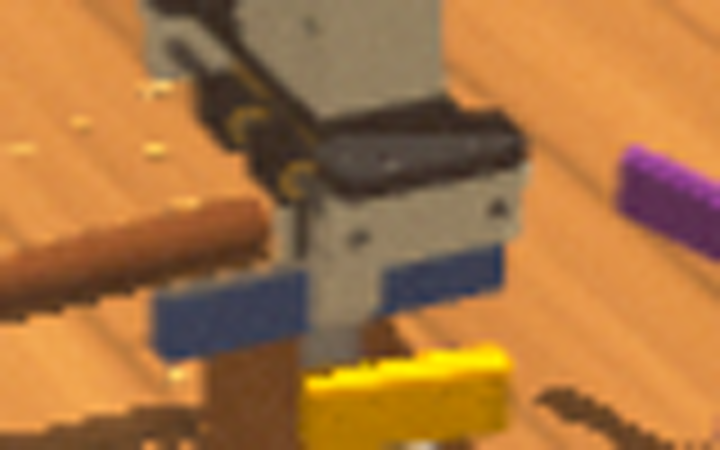

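>>> send_rows:
  motion:
    - [[0, -0.01, 0, 0], [0, -0.03, 0, 0], [0, -0.055, 0, 0], [0, -0.085, 0, 0], [0, -0.115, 0, 0], [0, -0.145, 0, 0], [0, -0.175, 0, 0], [0, -0.175, 0, 0]]
  grip_force: 55

```text
time: 4.9
tool_pos: [0.4891, -0.2319, 0.3041]
tool_rot: [-1.566, 0.009, 3.1]
contact_force: [0.9, 0.1, -2.3]
opening: 0.0137
```

```bash
python3 mv.py .589 .188 .298 0; python3 snap.py 5
python3 - <<'E'
from fit import *
T,C=load('top',5),load('scene',5)
cv2.imwrite('pics/s5.png',ov(C,(250,60,370,190),4,[]))
E
```

```text
t 4.9 pos [ 0.4891 -0.2319  0.3041] jaw -92.39 F [ 0.9  0.1 -2.3] open 0.0137 q [-0.58  0.33  1.39  0.    1.41  1.03]
shift mm [ -82.3    4.8 -423.8] twist -92.39 M [[-0.999, 0.009, -0.042], [0.042, -0.005, -0.999], [-0.009, -1.0, 0.005]]
```

View pics/s5.png

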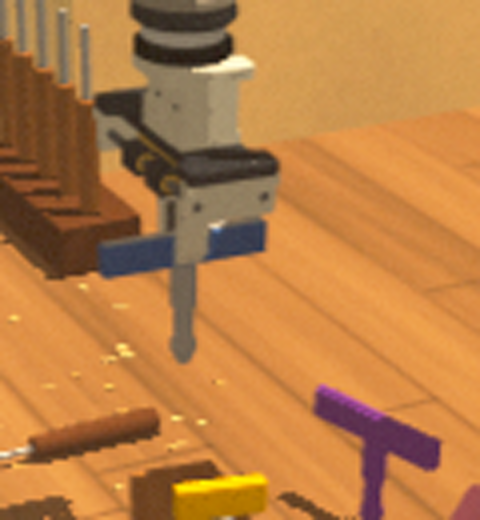

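>>> send_rows:
  motion:
    - [[-0.004, 0, -0.02, -4], [-0.012, 0, -0.06, -10], [-0.02, 0.001, -0.1, -17], [-0.028, 0.002, -0.14, -24], [-0.035, 0.002, -0.18, -31], [-0.043, 0.002, -0.22, -38], [-0.05, 0.003, -0.26, -45], [-0.058, 0.003, -0.3, -52]]

```text
time: 5.8
tool_pos: [0.5573, 0.068, 0.2941]
tool_rot: [-1.572, -0.002, -2.271]
contact_force: [0.5, -0.4, -3.0]
opening: 0.0139
```

```bash
python3 mv.py .589 .188 .298 0
```

```text
t 5.8 pos [0.5573 0.068  0.2941] jaw -40.11 F [ 0.5 -0.4 -3. ] open 0.0139 q [-0.01  0.38  1.34 -0.    1.42  0.69]
shift mm [-112.2   -4.1  -53.1] twist -40.11 M [[-0.644, -0.002, 0.765], [-0.765, -0.001, -0.644], [0.002, -1.0, -0.001]]
```

>>> send_rows:
  motion:
    - [[-0.03, 0, -0.014, -7], [-0.06, -0.002, -0.028, -14], [-0.085, -0.004, -0.04, -21], [-0.105, -0.004, -0.05, -28], [-0.112, -0.004, -0.053, -35], [-0.112, -0.004, -0.053, -40.1], [-0.112, -0.004, -0.053, -40.1], [-0.112, -0.004, -0.053, -40.1]]

```text
time: 6.6
tool_pos: [0.5884, 0.1876, 0.2964]
tool_rot: [-1.576, -0.001, -1.573]
contact_force: [-0.3, 0.8, -3.2]
opening: 0.0136
```

```bash
python3 mv.py .589 .188 .26 0; python3 snap.py 6
python3 - <<'E'
from fit import *
T,C=load('top',6),load('scene',6)
o=np.zeros((600,800,3),np.uint8)
o[:480,:400]=ov(T,(190,100,290,220),4,[]);o[:600,400:800]=ov(C,(280,130,380,280),4,[])
cv2.imwrite('pics/s6.png',o)
E
```

```text
t 6.6 pos [0.5884 0.1876 0.2964] jaw -0.15 F [-0.3  0.8 -3.2] open 0.0136 q [ 0.18  0.49  1.16 -0.    1.49  0.19]
shift mm [-0.5 36.4  0.8] twist -0.15 M [[-0.003, -0.005, 1.0], [-1.0, -0.001, -0.003], [0.001, -1.0, -0.005]]
```

View pics/s6.png

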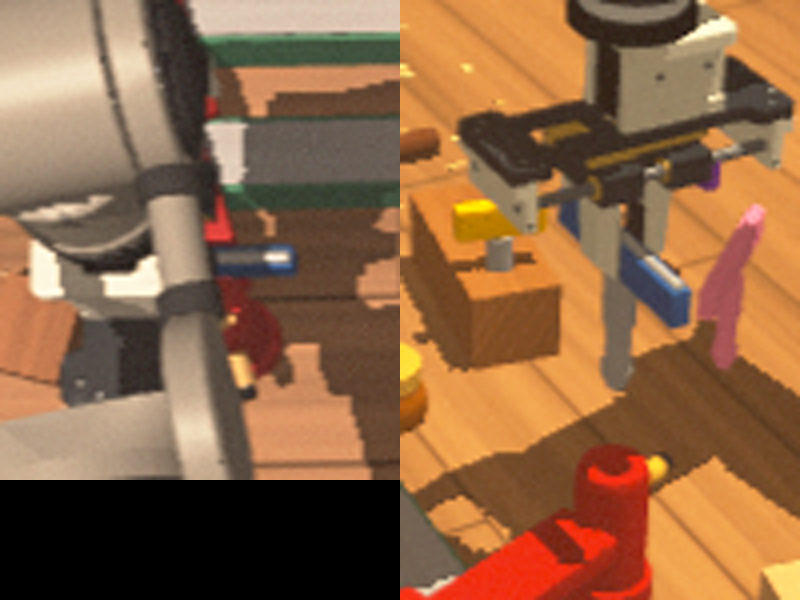

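>>> send_rows:
  motion:
    - [[0, 0.015, 0, 0], [0, 0.03, 0, 0], [0, 0.045, 0.0005, 0], [0, 0.05, 0.0005, 0], [0, 0.05, 0.0005, 0], [0, 0.05, 0.0005, 0]]

```text
time: 7.3
tool_pos: [0.5893, 0.1873, 0.2479]
tool_rot: [-1.573, -0.001, -1.574]
contact_force: [-0.1, -0.4, -2.5]
opening: 0.0135
```

```bash
python3 mv.py .589 .188 .26 0; python3 snap.py 7
python3 - <<'E'
from fit import *
from cell import sensors
p=sensors.observe()['tool_pos']
T,C=load('top',7),load('scene',7)
zr=p[2]-.1144
def post(x,y):
    L=[]
    for z,r in((0,.0055),(.013,.011),(.019,.011),(.022,.0085),(.047,.0085),(.05,.011),(.084,.011)): L.append((circ(x,y,zr+z,r),True,(0,255,0)))
    return L+bx(x,y,0,zr+.086,zr+.112,.014,.14)+[(circ(.589,.1875,.12,.012),True,(255,255,0)),(circ(.589,.1875,.12,.022),True,(255,255,0))]
o=np.zeros((600,800,3),np.uint8)
o[:400,:400]=ov(T,(220,130,270,180),8,post(p[0],p[1]));o[:600,400:800]=ov(C,(300,180,357,265),7,post(p[0],p[1]))[:600,:400] if 0 else 0
b=ov(C,(305,180,362,265),7,post(p[0],p[1]))
o[:595,400:799]=b
cv2.imwrite('pics/s7.png',o)
cv2.imwrite('pics/s7b.png',ov(C,(305,180,362,265),7,[]))
E
```

```text
t 7.3 pos [0.5893 0.1873 0.2479] jaw -0.17 F [-0.1 -0.4 -2.5] open 0.0135 q [ 0.18  0.52  1.25 -0.    1.37  0.19]
shift mm [ -0.7 -12.1  -0.3] twist -0.17 M [[-0.003, -0.002, 1.0], [-1.0, -0.001, -0.003], [0.001, -1.0, -0.002]]
```

View pics/s7.png

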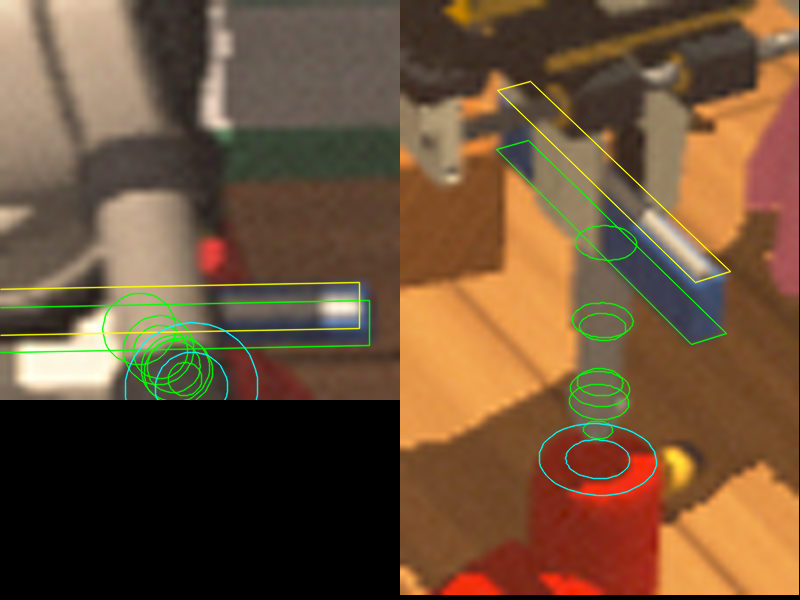

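View pics/s7b.png

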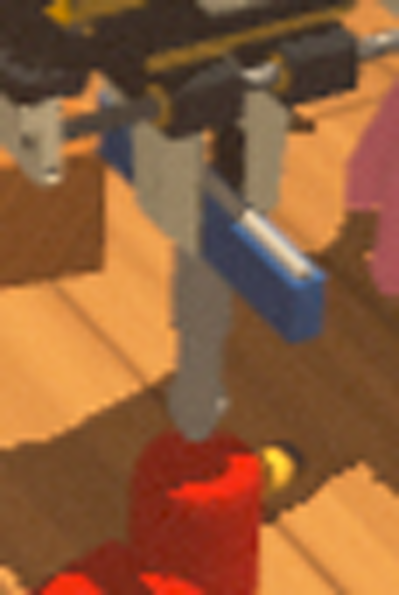

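Run:
```python
from fit import *
from cell import sensors
p=sensors.observe()['tool_pos'];zr=p[2]-.1144
T,C=load('top',7),load('scene',7)
f=T['frame'].astype(int)
print('top rows 163..178 at bar; B-R')
for r in range(163,176): print(r,(f[r,252:272,2]-f[r,252:272,0]).tolist())
# scene: gray post mask (low saturation) columns
g=C['frame'].astype(int)
for r in list(range(220,244,2)): print(r,(g[r,322:342,0]-g[r,322:342,2]).tolist())
for z in(.0,.013,.016,.019,.035): 
    q=proj(C,circ(p[0],p[1],zr+z,.011 if .01<z<.02 else .0085));print(z,q[:,0].min(),q[:,0].max(),q[:,1].mean())
print(proj(T,box(p[0],p[1],0,zr+.086,zr+.112,.014,.14)).round(1))
for q in((p[0],p[1]-.07,zr+.112),(p[0],p[1]-.071,zr+.112),(p[0]+.001,p[1]-.07,zr+.112)): print(proj(T,q))
```

```text
top rows 163..178 at bar; B-R
163 [-43, -44, -44, -44, -44, -48, -45, -43, -44, -46, -44, -45, -46, -42, -46, -44, -45, -45, -44, -48]
164 [-40, -44, -44, -42, -42, -41, -42, -41, -42, -43, -44, -40, -40, -40, -44, -46, -44, -44, -47, -44]
165 [-12, -12, -16, -12, -15, -15, -14, -13, -5, 2, 2, 4, 19, 3, -39, -47, -47, -46, -43, -45]
166 [12, 13, 12, 9, 3, 3, 1, 4, 11, 16, 21, 21, 41, 46, -20, -48, -48, -46, -48, -48]
167 [-18, -22, -22, -22, -19, -18, -21, -23, -33, -42, -40, -39, -13, 30, -13, -45, -48, -49, -48, -44]
168 [-22, -22, -20, -20, -22, -23, -20, -22, -38, -32, -30, -32, -21, 27, -4, -39, -52, -49, -49, -48]
169 [-20, -16, -8, -9, -9, -8, -9, -10, -8, -11, -10, -10, 13, 41, -4, -39, -50, -49, -47, -54]
170 [19, 21, 24, 21, 20, 21, 21, 25, 55, 74, 78, 76, 78, 60, -5, -40, -49, -49, -49, -49]
171 [18, 19, 22, 16, 17, 20, 16, 18, 23, 35, 34, 31, 40, 32, 0, -40, -49, -49, -48, -49]
172 [13, 8, 10, 10, 8, 9, 12, 7, 7, 15, 23, 21, 22, 20, -6, -40, -49, -49, -54, -51]
173 [-34, -40, -46, -43, -48, -44, -45, -45, -45, -44, -42, -43, -41, -41, -45, -47, -47, -48, -47, -45]
174 [-5
[... 1107 characters left out ...]
78, 75, 76]
240 [78, 77, 77, 72, 78, 78, 78, 73, 41, 34, 33, 33, 32, 40, 71, 80, 75, 77, 77, 74]
242 [73, 78, 78, 74, 77, 93, 102, 98, 99, 60, 40, 32, 55, 87, 98, 100, 100, 81, 77, 76]
0.0 329.5326950226399 336.0486794967064 240.91774800268536
0.013 328.72806173799415 337.20813412506334 236.91442804392491
0.016 328.76368294762915 337.2548214616149 235.98330564523008
0.019 328.799397104159 337.3016306643798 235.049753117632
0.035 329.96408482415586 336.58009857833616 230.02567949600243
[[265.7 172.7]
 [265.6 167.1]
 [207.9 168.2]
 [207.8 173.8]
 [264.4 170.6]
 [264.4 164.8]
 [205.2 165.9]
 [205.1 171.7]]
[[264.41804105 167.7193299 ]]
[[264.84080513 167.71134738]]
[[264.4164453  167.30533299]]
```

The cameras, checked against the held bar, agree with the TCP to about 1 mm. The bore is within about 1 mm of the post axis, slightly toward +y. I'll descend in small steps and watch the force.

>>> send_rows:
  motion:
    - [[-0.0008, 0.008, 0, -0.2], [-0.0008, 0.016, 0, -0.2], [-0.0008, 0.02, 0, -0.2], [-0.0008, 0.02, 0, -0.2]]

```text
time: 7.8
tool_pos: [0.5888, 0.1881, 0.2269]
tool_rot: [-1.575, -0.001, -1.57]
contact_force: [-0.3, -0.4, -3.2]
opening: 0.014
```

>>> send_rows:
  motion:
    - [[0, 0.002, 0, 0], [0, 0.004, 0, 0], [0, 0.004, 0, 0]]

```text
time: 8.1
tool_pos: [0.5887, 0.1881, 0.2227]
tool_rot: [-1.575, -0.001, -1.57]
contact_force: [-0.5, -0.1, -1.3]
opening: 0.0139
```

```bash
python3 mv.py .5893 .1880 .2244 0; python3 snap.py 8
python3 - <<'E'
from fit import *
cv2.imwrite('pics/s8.png',ov(load('scene',8),(300,190,365,270),7,[]))
E
```

```text
t 8.1 pos [0.5887 0.1881 0.2227] jaw 0.05 F [-0.5 -0.1 -1.3] open 0.0139 q [ 0.19  0.54  1.29 -0.    1.32  0.18]
shift mm [ 0.1 -1.7  0.6] twist 0.05 M [[0.001, -0.004, 1.0], [-1.0, -0.001, 0.001], [0.001, -1.0, -0.004]]
```

View pics/s8.png

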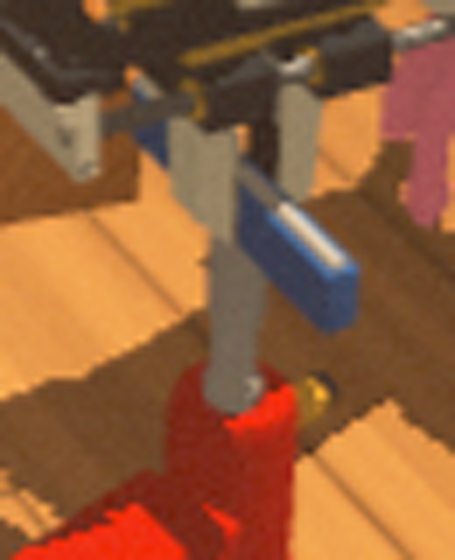

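>>> send_rows:
  motion:
    - [[0, 0.0015, 0, 0], [0, 0.003, 0, 0], [0, 0.003, 0, 0]]

```text
time: 8.5
tool_pos: [0.5887, 0.1881, 0.2198]
tool_rot: [-1.575, -0.001, -1.57]
contact_force: [0.1, 0.5, -2.0]
opening: 0.0137
```

```bash
python3 mv.py .5893 .1880 .2144 0
```

```text
t 8.5 pos [0.5887 0.1881 0.2198] jaw 0.04 F [ 0.1  0.5 -2. ] open 0.0137 q [ 0.19  0.54  1.3  -0.    1.31  0.18]
shift mm [0.1 5.4 0.6] twist 0.04 M [[0.001, -0.004, 1.0], [-1.0, -0.001, 0.001], [0.001, -1.0, -0.004]]
```

>>> send_rows:
  motion:
    - [[0, 0.002, 0, 0], [0, 0.004, 0, 0], [0, 0.0055, 0, 0], [0, 0.0055, 0, 0]]

```text
time: 8.9
tool_pos: [0.5886, 0.1881, 0.2139]
tool_rot: [-1.576, -0.001, -1.57]
contact_force: [-0.7, 0.2, -2.6]
opening: 0.0133
```

>>> send_rows:
  motion:
    - [[0, 0.001, 0, 0], [0, 0.002, 0, 0], [0, 0.003, 0, 0], [0, 0.003, 0, 0]]

```text
time: 9.3
tool_pos: [0.5885, 0.188, 0.2107]
tool_rot: [-1.576, -0.001, -1.57]
contact_force: [0.1, 1.2, -1.8]
opening: 0.0134
```

>>> send_rows:
  motion:
    - [[0, 0.001, 0, 0], [0, 0.002, 0, 0], [0, 0.003, 0, 0], [0, 0.003, 0, 0]]

```text
time: 9.7
tool_pos: [0.5885, 0.188, 0.2076]
tool_rot: [-1.576, -0.001, -1.57]
contact_force: [0.4, -0.0, -2.7]
opening: 0.0136
```

>>> send_rows:
  motion:
    - [[0, 0.001, 0, 0], [0, 0.002, 0, 0], [0, 0.002, 0, 0]]

```text
time: 10.0
tool_pos: [0.5888, 0.1881, 0.2056]
tool_rot: [-1.575, -0.001, -1.57]
contact_force: [0.6, 0.4, -1.9]
opening: 0.0135
```

>>> send_rows:
  motion:
    - [[0, 0.001, 0, 0], [0, 0.002, 0, 0], [0, 0.002, 0, 0]]

```text
time: 10.3
tool_pos: [0.5891, 0.1882, 0.2038]
tool_rot: [-1.574, -0.001, -1.57]
contact_force: [1.2, 0.5, -1.5]
opening: 0.0135
```

>>> send_rows:
  motion:
    - [[0, 0.001, 0, 0], [0, 0.002, 0, 0], [0, 0.002, 0, 0]]

```text
time: 10.6
tool_pos: [0.5894, 0.1884, 0.2023]
tool_rot: [-1.573, -0.0, -1.57]
contact_force: [2.0, 0.9, 1.4]
opening: 0.0137
```

```bash
python3 mv.py .5893 .1880 .20 0; python3 snap.py 9
python3 - <<'E'
from fit import *
cv2.imwrite('pics/s9.png',ov(load('scene',9),(300,190,365,270),7,[]))
E
```

```text
t 10.6 pos [0.5894 0.1884 0.2023] jaw 0.04 F [2.  0.9 1.4] open 0.0137 q [ 0.19  0.55  1.32 -0.    1.27  0.18]
shift mm [ 0.4  2.3 -0.1] twist 0.04 M [[0.001, -0.002, 1.0], [-1.0, -0.0, 0.001], [0.0, -1.0, -0.002]]
```

View pics/s9.png

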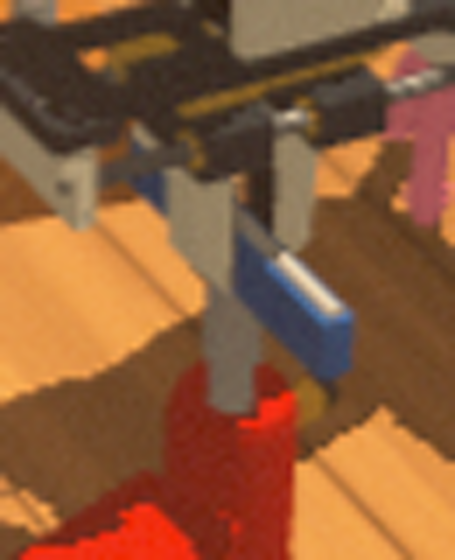

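>>> send_rows:
  motion:
    - [[0, 0.0015, 0, 0], [0, 0.003, 0, 0], [0, 0.003, 0, 0]]

```text
time: 11.0
tool_pos: [0.5895, 0.1887, 0.2]
tool_rot: [-1.572, 0.0, -1.57]
contact_force: [1.1, 2.3, 4.3]
opening: 0.0132
```

>>> send_rows:
  motion:
    - [[0, 0.0015, 0, 0], [0, 0.003, 0, 0], [0, 0.003, 0, 0]]

```text
time: 11.3
tool_pos: [0.5896, 0.1889, 0.198]
tool_rot: [-1.571, 0.001, -1.57]
contact_force: [0.5, 1.9, 5.2]
opening: 0.0135
```

>>> send_rows:
  motion:
    - [[0, 0.002, 0, 0], [0, 0.004, 0, 0], [0, 0.004, 0, 0]]

```text
time: 11.6
tool_pos: [0.5895, 0.189, 0.194]
tool_rot: [-1.571, 0.001, -1.57]
contact_force: [1.4, 3.0, 2.8]
opening: 0.0136
```

>>> send_rows:
  motion:
    - [[0, 0.002, 0, 0], [0, 0.004, 0, 0], [0, 0.004, 0, 0]]

```text
time: 11.9
tool_pos: [0.5893, 0.189, 0.1895]
tool_rot: [-1.571, 0.001, -1.57]
contact_force: [1.8, 0.9, -3.2]
opening: 0.0136
```

```bash
python3 mv.py .5893 .1880 .20 0; python3 snap.py 10
python3 - <<'E'
from fit import *
cv2.imwrite('pics/s10.png',ov(load('scene',10),(300,190,365,270),7,[]))
E
```

```text
t 11.9 pos [0.5893 0.189  0.1895] jaw 0.06 F [ 1.8  0.9 -3.2] open 0.0136 q [0.19 0.56 1.34 0.   1.24 0.18]
shift mm [  1.  -10.5   0. ] twist 0.06 M [[0.001, -0.0, 1.0], [-1.0, 0.001, 0.001], [-0.001, -1.0, -0.0]]
```

View pics/s10.png

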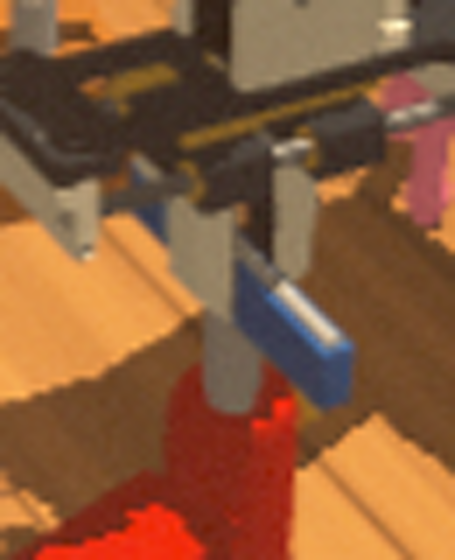

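>>> send_rows:
  motion:
    - [[0, 0.0015, 0, 0], [0, 0.003, 0, 0], [0, 0.003, 0, 0]]

```text
time: 12.3
tool_pos: [0.5893, 0.189, 0.1851]
tool_rot: [-1.572, 0.001, -1.57]
contact_force: [4.0, 1.9, -7.5]
opening: 0.0137
```

>>> send_rows:
  motion:
    - [[0, 0.0015, 0, 0], [0, 0.003, 0, 0], [0, 0.003, 0, 0]]

```text
time: 12.6
tool_pos: [0.5894, 0.1889, 0.1821]
tool_rot: [-1.572, 0.001, -1.57]
contact_force: [4.0, 1.1, -1.8]
opening: 0.0136
```

>>> send_rows:
  motion:
    - [[0, 0.001, 0, 0], [0, 0.002, 0, 0], [0, 0.002, 0, 0]]

```text
time: 12.9
tool_pos: [0.5894, 0.1889, 0.1802]
tool_rot: [-1.572, 0.001, -1.57]
contact_force: [3.0, 1.6, 1.1]
opening: 0.0135
```

>>> send_rows:
  motion:
    - [[0, 0.001, 0, 0], [0, 0.002, 0, 0], [0, 0.002, 0, 0]]

```text
time: 13.2
tool_pos: [0.5894, 0.1889, 0.1779]
tool_rot: [-1.572, 0.001, -1.57]
contact_force: [3.1, 2.0, -0.0]
opening: 0.0135
```

>>> send_rows:
  motion:
    - [[0, 0.001, 0, 0], [0, 0.002, 0, 0], [0, 0.002, 0, 0]]

```text
time: 13.5
tool_pos: [0.5895, 0.1889, 0.1756]
tool_rot: [-1.572, 0.001, -1.57]
contact_force: [3.3, 1.1, 0.1]
opening: 0.0135
```

>>> send_rows:
  motion:
    - [[0, 0.001, 0, 0], [0, 0.002, 0, 0], [0, 0.002, 0, 0]]

```text
time: 13.8
tool_pos: [0.5895, 0.1889, 0.1736]
tool_rot: [-1.572, 0.001, -1.57]
contact_force: [2.3, 2.0, 3.1]
opening: 0.0138
```

>>> send_rows:
  motion:
    - [[0, 0.001, 0, 0], [0, 0.002, 0, 0], [0, 0.002, 0, 0]]

```text
time: 14.1
tool_pos: [0.5896, 0.189, 0.1732]
tool_rot: [-1.57, 0.001, -1.57]
contact_force: [0.3, 1.3, 11.3]
opening: 0.0134
```

>>> send_rows:
  motion:
    - [[0, 0.001, 0, 0], [0, 0.002, 0, 0], [0, 0.002, 0, 0]]

```text
time: 14.4
tool_pos: [0.5896, 0.189, 0.1731]
tool_rot: [-1.569, 0.001, -1.57]
contact_force: [-2.5, -0.0, 13.5]
opening: 0.0134
```

```bash
python3 mv.py .5893 .1880 .20 0; python3 snap.py 11
python3 - <<'E'
from fit import *
o=np.zeros((600,800,3),np.uint8)
o[:560,:455]=ov(load('scene',11),(300,190,365,270),7,[]);o[:340,460:800]=ov(load('top',11),(205,130,290,215),4,[])
cv2.imwrite('pics/s11.png',o)
E
```

```text
t 14.4 pos [0.5896 0.189  0.1731] jaw 0.06 F [-2.5 -0.  13.5] open 0.0134 q [0.19 0.58 1.36 0.   1.2  0.18]
shift mm [  1.  -26.9  -0.3] twist 0.06 M [[0.001, 0.002, 1.0], [-1.0, 0.001, 0.001], [-0.001, -1.0, 0.002]]
```

View pics/s11.png

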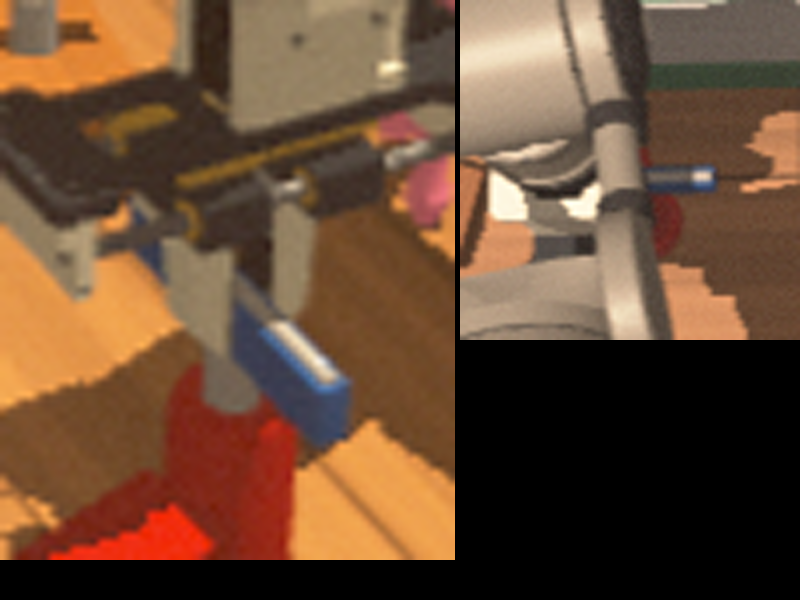

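>>> send_rows:
  motion:
    - [[0, 0.001, 0, 0], [0, 0.001, 0, 0], [0, 0.001, 0, 0], [0, 0, 0, 0], [0, 0, 0, 0]]
  gripper: 0.6

```text
time: 15.0
tool_pos: [0.5894, 0.1889, 0.1727]
tool_rot: [-1.57, 0.001, -1.57]
contact_force: [-0.8, -0.3, 0.0]
opening: 0.0488
```

>>> send_rows:
  motion:
    - [[0, -0.02, 0, 0], [0, -0.05, 0, 0], [0, -0.09, 0, 0], [0, -0.13, 0, 0], [0, -0.16, 0, 0], [0, -0.16, 0, 0]]

```text
time: 15.6
tool_pos: [0.5905, 0.1891, 0.338]
tool_rot: [-1.561, 0.003, -1.57]
contact_force: [0.2, 0.4, 0.1]
opening: 0.0549
```

```bash
python3 mv.py .35 -.25 .35
```

```text
t 15.6 pos [0.5905 0.1891 0.338 ] jaw 0.06 F [0.2 0.4 0.1] open 0.0549 q [0.19 0.48 1.08 0.   1.57 0.18]
shift mm [ 438.8  -15.6 -240.9] twist 0 M [[0.001, 0.01, 1.0], [-1.0, 0.003, 0.001], [-0.003, -1.0, 0.01]]
```

Now I'll clear the arm from the view: -y and back (tool x = −y world).

>>> send_rows:
  motion:
    - [[0.03, 0, -0.01, 0], [0.07, 0, -0.025, 0], [0.11, 0, -0.04, 0], [0.15, 0, -0.055, 0], [0.19, 0, -0.07, 0], [0.23, 0, -0.085, 0], [0.27, 0, -0.1, 0], [0.3, 0, -0.11, 0]]

```text
time: 16.4
tool_pos: [0.4794, -0.1129, 0.3351]
tool_rot: [-1.563, 0.003, -1.571]
contact_force: [0.7, -0.2, -0.1]
opening: 0.0553
```

```bash
python3 snap.py 12
python3 - <<'E'
from fit import *
T,C=load('top',12),load('scene',12)
x,y,zr=.5895,.189,.0587
L=bx(x,y,0,zr+.086,zr+.112,.014,.14)+[(circ(x,y,.12,.011),True,(255,255,0)),(circ(x,y,zr+.085,.011),True,(255,255,0))]
o=np.zeros((600,800,3),np.uint8)
o[:300,:400]=ov(T,(205,150,285,210),5,[]);o[300:,:400]=ov(T,(205,150,285,210),5,L)
o[:300,405:800]=ov(C,(295,205,374,265),5,[]);o[300:,405:800]=ov(C,(295,205,374,265),5,L)
cv2.imwrite('pics/s12.png',o)
cv2.imwrite('pics/t12.png',T['frame'][:,:,::-1])
E
```

```text
(no output)
```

View pics/s12.png

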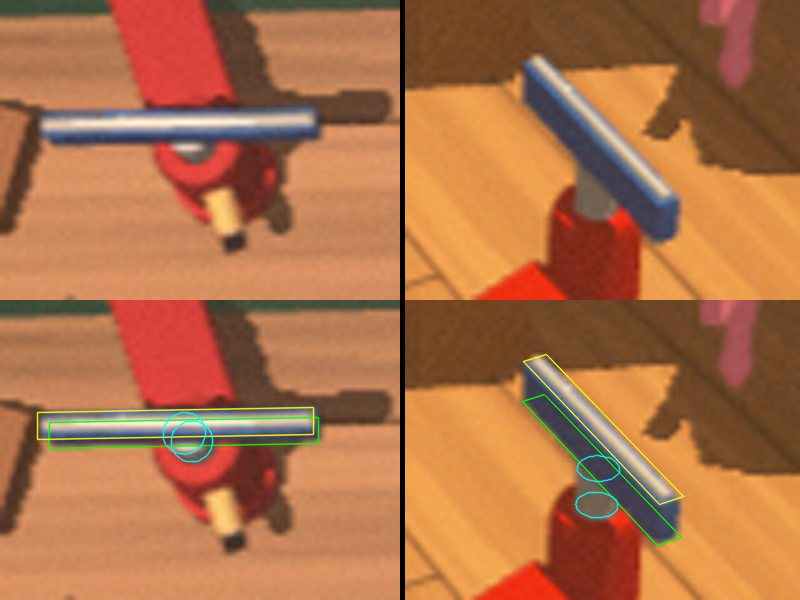

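View pics/t12.png

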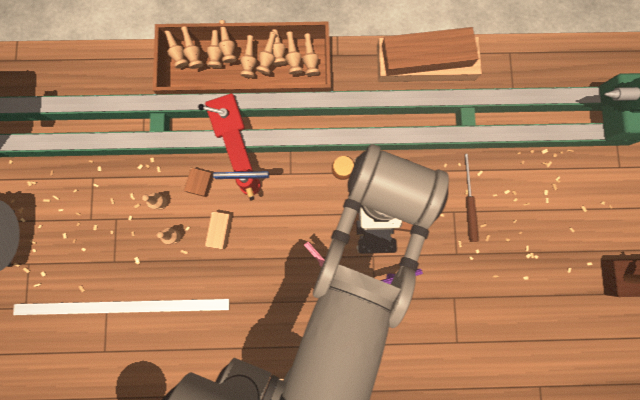

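Run:
```python
from cell import hand_in
print(hand_in())
```

```text
the job is handed in; nothing more can be done
None
```

The blue tool rest is in the red holder, standing upright by itself with its bar parallel to the bed. I handed the job in at about 16.5 s; `hand_in` gave no verdict.

- **Grasp:** The first grip stopped at 18.3 mm on the 14 mm bar, because the fingertips were touching the post. I opened and regripped 6 mm higher, where the jaws read 13.8 mm.
- **Insertion:** I lifted the rest clear of the rack, turned it about 92° and lowered it into the bore in small steps. Passing the plunger took about 8 N of push. It then snapped into the neck at about 49 mm depth.
- **Fully home:** The post hit a hard stop about 61 mm below the mouth, at 13.5 N on the wrist sensor. That is about 16 N on the rest, the highest reading I saw, though I only read forces between moves. I then opened the gripper and moved the arm away.
- **Last pictures:** The expected seated pose matches the rest in both cameras to about 1 pixel (2–3 mm). In the final top view, the other bench items I could see were in place. The arm hid the rack and short rest there, so I could not check them.
- **Disagreement:** The two cameras differed by 3–5 mm in y on the starting bar and bore positions. I settled this by checking both cameras against the held bar and letting the bore centre the post.
- **Not checked:** The pad force after release could not be measured directly. I infer the pad is pressed from the hard stop, and because the rest weighs more than the pad's 2.1 N.

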